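# Crank down the stabiliser jack of a microplate shaker

## Robot

A 7-joint arm with a two-finger parallel gripper is mounted at the origin on the work surface. World frame = base frame: x ahead of the robot, y to its left, z up, the work surface at z = 0. Lengths are in m, angles in rad, forces in N, time in s.
With the tool pointing down it reaches from about 0.4 to 0.875 m from the base axis. Payload 6.5 kg.
Tool frame: the origin (TCP) lies between the finger pads; the fingertips stand 19 mm ahead of it and the grasp point (between the pads) is the TCP (bot.tips_ahead is the distance from the TCP to the fingertips, in m); z points along the fingers, y is the line along which they close (so a half turn about z gives the same grasp; the last joint's range is limited). The gripper opens to 88 mm and grips with 3 to 60 N. Pads are 18 mm wide; open, the fingers measure 123 mm over their backs; the gripper's body (75 mm by 187 mm) begins 45 mm behind the grasp point.
Start: joints at [1.234, 0.536, -0.004, 1.538, 0.003, 1.067, -0.071], TCP at [0.174, -0.626, 0.258] pointing down, gripper open.
Joint ranges: [-2.7, 2.7], [-0.37, 2.16], [-1.27, 1.26], [0.24, 2.4], [-1.31, 4.45], [0.19, 1.91], [-2.76, 2.76]. Speed limits (rad/s): [2.39, 2.39, 3.14, 3.14, 3.14, 3.14, 3.14].

## Interface

Orientations are given as a rotation vector (axis times angle).
In Python, from bench import bot gives the robot as it stands.
- The arm moves only by the shell command python3 -m handwheel 'ROWS'. ROWS is JSON, a list that holds one entry, the list of rows, each a list of 5 numbers: the shift along the tool's x, y, z in mm, then the turn about the tool's z in degrees, then the opening, from -1 (shut) to 1 (fully open), so that 0 is half open. In form: [[[x, y, z, roll, gripper], ...]]. A call has 1 to 20 rows; each row is the pose to reach, as a shift and turn from the pose commanded when the call began, along the tool's axes at that moment; what a row does not reach only later rows make up. A row lasts 1/10 s, in which the tool goes at most 50 mm and 8.59 degrees, less where a joint would pass 70% of its speed; a pose out of reach is approached as far as the arm can. A call with a gripper value outside its range is refused whole. The fingers move at their own pace and stop on an object; the grip force is fixed at half the most. Time passes only in rows, so rows that repeat a pose let the fingers close. It gives the time, the measured TCP pose, the force, the opening and the grip force at its end, in the units of the state.
- bot.observe(): the state, without advancing time (a new reading comes with each control period).
- bot.camera(name): name is "side" or "top" or "wrist"; returns (picture, depth): 400x640x3 uint8, red, green, blue; 400x640 float32, m along the optical axis (not along the pixel's ray), 0 where there is no reading.
- bot.camera_params(name): a dict with "vfov" (degrees; the focal length in pixels is half the picture's height over the tangent of half this angle, whatever the lens; pixels are square), "cx", "cy" (the principal point, pixels), "dist" ([k1, k2, p1, p2, k3] as OpenCV has them; the pictures are not rectified), "xyz" and "orientation" of the camera in the world. Camera axes: x right, y down, z forward; pixel columns grow to the right and rows downward; lengths in m; the calibration is good to about 2 mm. A picture is of the moment at which its call begins: read the wrist's pose just before it. camera_params takes no time and is no camera call; for the wrist camera it gives the pose at the moment of the call.
- bot.finish_job(): hands the job in; it is judged then, once.
The state is a dict: "t": time; "joints": joint angles; "joint_vel": joint speeds; "joint_efforts": joint torques, N m; "tcp_pos": TCP position; "tcp_rot": TCP orientation; "force": force on the tool from outside, world axes, zero at the start; "torque": the same for the moment, N m; "gripper_width": finger opening in m; "grasp_force": force on a finger pad.
Only numpy, scipy, OpenCV 4.12 (cv2) and the standard library are available. Lean on these libraries where they do the work, as an engineer would, in place of code of your own. Each camera call takes 0.05 s, during which the arm holds its last target. There are 200 camera calls.

## Task

The white microplate shaker stands on castors and needs both of its stabiliser jacks down before a run. Crank the jack with the red knob clockwise until its foot is pressed firmly on the grey mat and you feel the crank load clearly rise, then stop without forcing it and let go. Leave the black-knobbed jack, which is already down, the bottle and the tube rack as they are.

Things in the scene. Friction and masses are not known exactly. Their poses are not given: they have to be found in the camera images.
- red_knob (a point): middle of the upright red crank knob of the jack to lower, 224.5 mm above the bench: a cylinder 22 mm in diameter, 45 mm tall, spinning freely on its pin, so a grip on it need not turn with the crank. It stands on a flat crank arm whose top is 26.5 mm below this point, and travels a level circle of 50 mm radius about the crank axis. It starts 0.3 to 0.8 turn short of touchdown
- red_hub (a point): top of that crank's hub, on its vertical axis, 202 mm above the bench. Clockwise from above lowers the foot 4 mm per rad. Friction takes 3.6 N at the knob (at rest it may push either way); after touchdown a spring cushion adds about 12 N at the knob and 148 N on the foot per further rad. Friction holds 45 N of foot load: if tighter, the released crank turns back to that
- red_foot: black rubber foot disc, 64 mm in diameter and 10 mm thick, under the leg of the red-knobbed jack (white round column, grey gear head 66 mm in diameter, its top 174 mm above the bench). Origin at the centre of its underside, on the crank axis; z up. It starts 8 to 18 mm above the mat
- mat: grey bench mat 300 x 500 x 4 mm, fixed; origin at the centre of its underside on the bench; x across the mat, y along the line of the two jacks. The shaker (250 x 250 mm, top of its plates 151 mm above the bench) stands on its middle, the jacks 190 mm to either side along y
- black_knob (a point): middle of the black knob of the other, otherwise equal jack, 380 mm away on the opposite side of the shaker; its foot already presses on the mat. Not to be turned
- bottle: loose white reagent bottle with a blue cap, 60 mm in diameter, 120 mm tall, standing beyond the mat; origin at the centre of its underside
- rack: loose white tube rack with capped tubes, 70 x 200 x 100 mm, standing beyond the mat; origin at the centre of its underside

How it is judged:
By the outcome, as a careful person would: the job done as asked, in the order asked, and still so for the second after the job is handed in, with the robot touching nothing.
It also fails if it takes over 51 s, if anything falls off the work surface, if the arm or the gripper's body presses on something with over 40 N, if the wrist force passes 120 N, or if a joint passes its speed limit or range.

## Working session

There is one attempt and no reset: what is moved stays moved. The work goes in short steps, Python scripts to look and compute and a shell command to move; the robot and the scene stay as the last step left them, time stands still between calls to the robot, and variables do not carry over. Pictures are saved under pics/ and viewed, at most 10 in all, crops included, and the job is handed in when it is done.

```bash
mkdir -p pics
cat > h.py <<'E'
import numpy as np,cv2
from scipy.spatial.transform import Rotation as R
from bench import bot
def K(p):
    f=200/np.tan(np.radians(p["vfov"])/2); return np.array([[f,0,p["cx"]],[0,f,p["cy"]],[0,0,1]])
def rot(o):
    o=np.array(o,float); return o if o.shape==(3,3) else R.from_rotvec(o).as_matrix()
def ray(p,uv):
    n=cv2.undistortPoints(np.array([[uv]],float),K(p),np.array(p["dist"],float))[0,0]
    return np.array(p["xyz"]),rot(p["orientation"])@np.array([n[0],n[1],1])
def onplane(p,uv,z):
    o,d=ray(p,uv); return o+d*(z-o[2])/d[2]
def snap(name,fn):
    p=bot.camera_params(name); im,d=bot.camera(name); cv2.imwrite('pics/'+fn,im[:,:,::-1]); np.save('pics/'+fn+'.npy',d); return p,im,d
E
python3 - <<'E'
from h import *
for n in("side","top"):
    p,im,d=snap(n,n+"0.png"); print(n,p)
    h=cv2.cvtColor(im,cv2.COLOR_RGB2HSV); m=(((h[...,0]<8)|(h[...,0]>172))&(h[...,1]>140)&(h[...,2]>60)).astype(np.uint8)
    k,l,s,c=cv2.connectedComponentsWithStats(m)
    for i in range(1,k):
        if s[i,4]>20: print(s[i],c[i],onplane(p,c[i],.2245),onplane(p,c[i],.247),np.median(d[l==i]))
s=bot.observe(); print(s)
E
```

```text
side {'vfov': 54.66851793173644, 'cx': 320.7856953808397, 'cy': 202.92019401705994, 'dist': array([-0.09199251,  0.        ,  0.        ,  0.        ,  0.        ]), 'xyz': array([0.12947388, 0.16781156, 0.94183651]), 'orientation': array([-1.59442015,  2.20123812, -0.66934406])}
[ 321   50  114   74 4759] [377.80332003  85.72326119] [ 0.91550825 -0.26087058  0.2245    ] [ 0.89085348 -0.24742452  0.247     ] 1.6472969
[505 146  24  19 203] [516.53694581 155.14285714] [ 0.56977729 -0.493208    0.2245    ] [ 0.55596672 -0.47247443  0.247     ] 1.1968178
top {'vfov': 49.568474713264436, 'cx': 314.4899866876205, 'cy': 200.99156019477874, 'dist': array([0.02303658, 0.        , 0.        , 0.        , 0.        ]), 'xyz': array([0.43475073, 0.01140095, 1.20725583]), 'orientation': array([-2.08753709,  2.14985675, -0.1545143 ])}
[ 403    0  140   68 6004] [470.90156562  24.40439707] [ 1.03024518 -0.35666013  0.2245    ] [ 1.01661145 -0.34823344  0.247     ] 1.46262
[274 145   6   5  24] [276.66666667 147.04166667] [0.73840803 0.12147477 0.2245    ] [0.73145586 0.11895465 0.247     ] 1.15257
[... 678 characters left out ...]
1.23379841,  0.53712373, -0.00444396,  1.53871902,  0.00260595,
        1.06732064, -0.07122401]), 'joint_vel': array([ 8.92423728e-04, -2.07204108e-03, -9.65479084e-05, -3.90965421e-03,
       -6.71065703e-04,  2.22349036e-04, -1.16904343e-04]), 'joint_efforts': array([ 1.99048678e-03, -5.72070265e+01,  9.93594378e-01, -2.52227801e+01,
       -5.61995641e-02,  1.34629631e-02,  2.25786323e-05]), 'tcp_pos': array([ 0.17373104, -0.62582392,  0.25692659]), 'tcp_rot': array([-3.11131142e+00, -4.23948911e-01,  5.14573818e-04]), 'force': array([-0.37859212,  0.52323821, -0.65564627]), 'torque': array([-0.00484783, -0.00635011, -0.07511253]), 'grasp_force': 0.0, 'gripper_width': 0.0879993998658551}
```

View pics/top0.png

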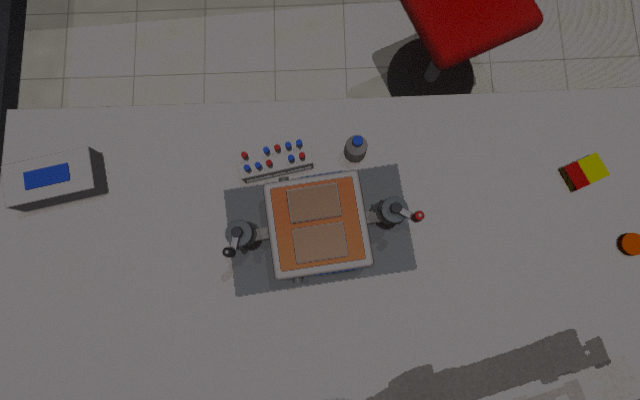

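View pics/side0.png

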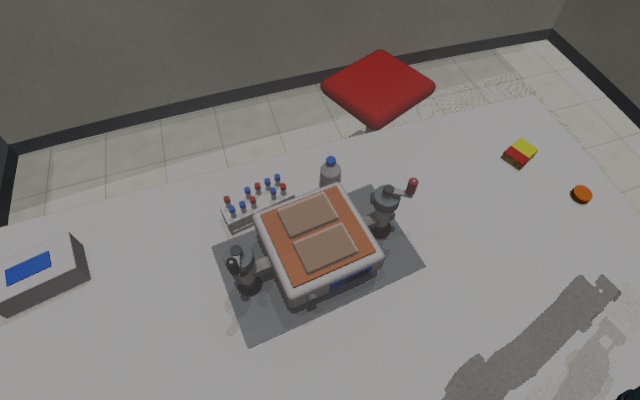

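The top view has the red knob at about (419,215), its hub at (396,209), and the black knob at (229,252). In the side view the red knob is at (412,185) and its hub at (389,190). Next I refine these with depth and masks.

Run:
```python
from h import *
tiles=[]
for n,box in(("top",(370,180,440,245)),("side",(355,165,430,245))):
    p=bot.camera_params(n); im=cv2.imread(f'pics/{n}0.png'); d=np.load(f'pics/{n}0.png.npy')
    x0,y0,x1,y1=box; P=[]
    for v in range(y0,y1):
        for u in range(x0,x1):
            if d[v,u]>0:
                o,r=ray(p,(u,v)); P.append((*(o+r*d[v,u]),u,v,*im[v,u]))
    P=np.array(P)
    b,g,r=P[:,5],P[:,6],P[:,7]
    red=(r>1.8*g)&(r>60)&(P[:,2]>.19)
    print(n,"red n",red.sum(),"uv",P[red,3:5].mean(0),"zmax",np.percentile(P[red,2],[5,50,95]), "plane",onplane(p,P[red,3:5].mean(0),.2245))
    t=P[red&(P[:,2]>.24)]; print(" redtop",len(t),t[:,:3].mean(0) if len(t) else 0)
    for a,c in((.195,.210),(.166,.182)):
        q=P[(P[:,2]>a)&(P[:,2]<c)&~red]
        (cx,cy),rr=cv2.minEnclosingCircle(q[:,:2].astype(np.float32)); print(" z",a,len(q),"mean",q[:,:3].mean(0),"circ",cx,cy,rr)
    c=cv2.resize(im[y0:y1,x0:x1],None,fx=5,fy=5,interpolation=cv2.INTER_CUBIC); tiles.append(cv2.copyMakeBorder(c,0,400-c.shape[0],0,0,0))
    # mat
    h=cv2.cvtColor(im,cv2.COLOR_BGR2HSV)
cv2.imwrite('pics/crop.png',np.hstack(tiles))
```

```text
top red n 55 uv [418.96363636 215.30909091] zmax [0.24400251 0.2466571  0.24944483] plane [ 0.56578761 -0.20069979  0.2245    ]
 redtop 55 [ 0.56284245 -0.19591856  0.24665051]
 z 0.195 195 mean [ 0.58227884 -0.16475561  0.20039499] circ 0.5761414170265198 -0.1718212068080902 0.035803332924842834
 z 0.166 455 mean [ 0.589728   -0.14821554  0.17376217] circ 0.589728832244873 -0.15028974413871765 0.03582032397389412
side red n 32 uv [413.09375 181.5625 ] zmax [0.24543213 0.24713032 0.24807394] plane [ 0.57560448 -0.20545825  0.2245    ]
 redtop 32 [ 0.56173104 -0.19384519  0.24683414]
 z 0.195 195 mean [ 0.57954746 -0.16558491  0.20061242] circ 0.575127124786377 -0.16983045637607574 0.035398419946432114
 z 0.166 382 mean [ 0.58336156 -0.14327596  0.1742132 ] circ 0.5914148688316345 -0.14985808730125427 0.036130379885435104
```

View pics/crop.png

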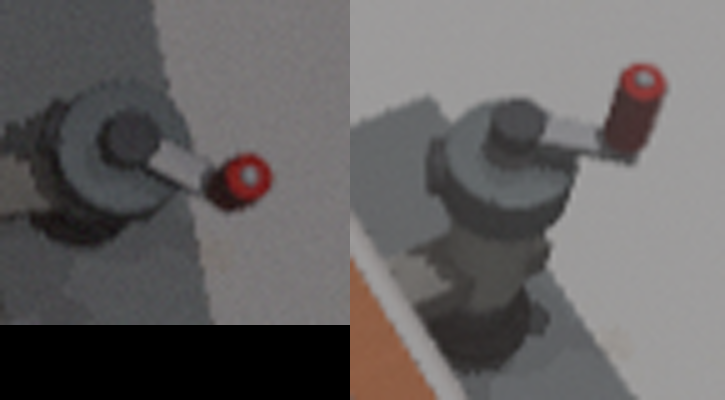

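The crops show the knob's top centre at top (419.4,215.2) and side (413.4,181). The hub's top centre is at top (396,207.4) and side (388.4,188.5). The arm goes from the hub towards −x, −y.

Run:
```python
from h import *
pt,ps=bot.camera_params("top"),bot.camera_params("side")
kn=[onplane(pt,(419.1,215.0),.247),onplane(ps,(413.4,180.8),.247)]
hb=[onplane(pt,(395.7,207.1),.202),onplane(ps,(388.2,188.5),.202)]
for q in kn+hb: print(q)
k,h=np.mean(kn,0),np.mean(hb,0); v=k-h; print(np.hypot(*v[:2]),np.degrees(np.arctan2(v[1],v[0])))
s=bot.observe(); Rm=R.from_rotvec(s["tcp_rot"]).as_matrix(); print(Rm)
print(1000*Rm.T@(np.array([*k[:2],.228])-s["tcp_pos"]))
```

```text
[ 0.56346957 -0.19619071  0.247     ]
[ 0.5633524  -0.19536645  0.247     ]
[ 0.58975844 -0.15304589  0.202     ]
[ 0.58933978 -0.15152429  0.202     ]
0.050743330083889475 -121.00445509316006
[[ 9.63543004e-01  2.67552980e-01 -5.31354021e-04]
 [ 2.67553481e-01 -9.63541887e-01  1.47201895e-03]
 [-1.18138801e-04 -1.56051918e-03 -9.99998775e-01]]
[ 490.53693181 -310.06152981   29.35253544]
```

```bash
python3 -m handwheel '[[[0,0,-50,0,1],[40,-25,-60,0,1],[80,-50,-60,0,1],[120,-76,-60,0,1],[160,-101,-60,0,1],[200,-126,-60,0,1],[240,-152,-60,0,1],[280,-177,-60,0,1],[320,-202,-60,0,1],[360,-228,-60,0,1],[400,-253,-60,0,1],[440,-278,-60,0,1],[470,-297,-60,0,1],[490.5,-310,-60,0,1],[490.5,-310,-60,0,1],[490.5,-310,-60,0,1],[490.5,-310,-60,0,1],[490.5,-310,-60,0,1],[490.5,-310,-60,0,1]]]'
python3 - <<'E'
from h import *
s=bot.observe(); Rm=R.from_rotvec(s["tcp_rot"]).as_matrix()
print(1000*Rm.T@(np.array([.5634,-.1958,.228])-s["tcp_pos"]),s["joints"],s["force"])
p,im,d=snap("wrist","w1.png")
b=(im[...,0]>1.8*im[...,1].astype(float))&(im[...,0]>60)&(d<.2)
print(b.sum(),[onplane(p,np.argwhere(b)[:,::-1].mean(0),z) for z in(.247,.235)])
E
```

```text
t: 2.0
tcp_pos: [0.563, -0.1975, 0.3178]
tcp_rot: [3.113, 0.421, -0.0]
force: [0.0, 1.0, -0.7]
gripper_width: 0.0884
grasp_force: 0.0
[ 0.90678666 -1.54560765 89.75688648] [ 0.43312401  0.39975622 -0.22985842  1.6087492   0.09801731  1.14447744
 -1.12164234] [ 0.00602795  1.04522103 -0.65176478]
1 [array([ 0.56420642, -0.18617366,  0.247     ]), array([ 0.56041218, -0.186612  ,  0.235     ])]
```

View pics/w1.png

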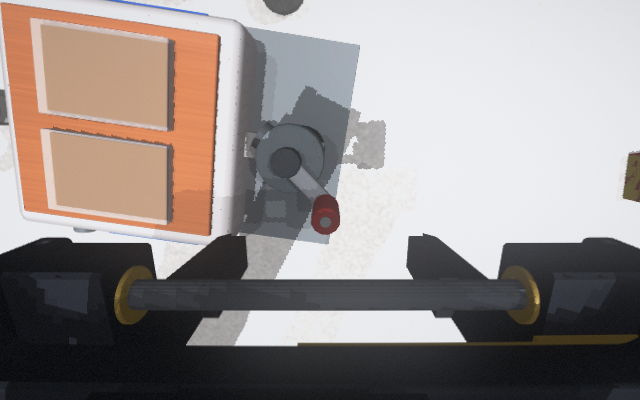

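The wrist view has the knob top at about (325,221), midway between the fingers (midline x about 326). The hub is at (286,162). I can descend and close.

```bash
python3 - <<'E'
from h import *
p=bot.camera_params("wrist"); print(onplane(p,(325,221),.247),onplane(p,(286,162),.202))
E
python3 -m handwheel '[[[1,-1,30,0,1],[1,-1,60,0,1],[1,-1,80,0,1],[1,-1,90,0,1],[1,-1,90,0,1],[1,-1,90,0,0],[1,-1,90,0,-1],[1,-1,90,0,-1],[1,-1,90,0,-1],[1,-1,90,0,-1],[1,-1,90,0,-1],[1,-1,90,0,-1],[1,-1,90,0,-1]]]'
```

```text
[ 0.56300452 -0.19519235  0.247     ] [ 0.58987734 -0.15370203  0.202     ]
t: 3.35
tcp_pos: [0.5643, -0.1951, 0.2277]
tcp_rot: [-3.113, -0.424, 0.0]
force: [-0.5, 1.0, -0.9]
gripper_width: 0.0265
grasp_force: 0.0
```

```bash
cat > rows.py <<'E'
from h import *
import sys
# args: hub world x,y (TCP-circle centre, mm), step deg, count ; starts at present tcp angle (or given tool angle)
def table(alpha,step,n,r=50):
    a=np.radians(alpha); f=a+np.radians(step)*np.arange(1,n+1)
    for x,y in np.c_[r*(np.cos(f)-np.cos(a)),r*(np.sin(f)-np.sin(a))]: print(f"[{x:.1f},{y:.1f},0,0,-1]",end=",")
    print()
if __name__=="__main__": table(*map(float,sys.argv[1:3]),int(sys.argv[3]))
E
python3 -m handwheel '[[[0,0,0,0,-1],[0,0,0,0,-1],[0,0,0,0,-1]]]'; python3 rows.py 136.9 4.5 18
```

```text
t: 3.65
tcp_pos: [0.5643, -0.1955, 0.2277]
tcp_rot: [3.113, 0.424, 0.0]
force: [1.3, -1.9, -0.6]
gripper_width: 0.0212
grasp_force: 30.0
[-2.6,-3.0,0,0,-1],[-4.9,-6.1,0,0,-1],[-7.0,-9.5,0,0,-1],[-8.8,-13.0,0,0,-1],[-10.3,-16.6,0,0,-1],[-11.5,-20.3,0,0,-1],[-12.5,-24.1,0,0,-1],[-13.1,-28.0,0,0,-1],[-13.4,-31.9,0,0,-1],[-13.5,-35.8,0,0,-1],[-13.2,-39.7,0,0,-1],[-12.6,-43.6,0,0,-1],[-11.7,-47.4,0,0,-1],[-10.5,-51.2,0,0,-1],[-9.0,-54.8,0,0,-1],[-7.3,-58.3,0,0,-1],[-5.2,-61.7,0,0,-1],[-2.9,-64.9,0,0,-1],
```

```bash
python3 -m handwheel '[[[-2.6,-3.0,0,0,-1],[-4.9,-6.1,0,0,-1],[-7.0,-9.5,0,0,-1],[-8.8,-13.0,0,0,-1],[-10.3,-16.6,0,0,-1],[-11.5,-20.3,0,0,-1],[-12.5,-24.1,0,0,-1],[-13.1,-28.0,0,0,-1],[-13.4,-31.9,0,0,-1],[-13.5,-35.8,0,0,-1]]]'
python3 -c "
from h import *
s=bot.observe();print(s['tcp_pos'],s['force'],s['torque'])"
```

```text
t: 4.65
tcp_pos: [0.542, -0.1639, 0.2277]
tcp_rot: [3.113, 0.424, 0.001]
force: [6.5, -2.1, -4.6]
gripper_width: 0.0208
grasp_force: 30.0
[ 0.54199222 -0.16394073  0.22774579] [ 6.51077508 -2.09088232 -4.63267667] [-4.86930017e-01 -1.21122474e+00 -5.15762458e-04]
```

```bash
python3 rows.py 182 4.5 11 >t; cat t
```

```text
[0.3,-3.9,0,0,-1],[0.9,-7.8,0,0,-1],[1.8,-11.6,0,0,-1],[3.0,-15.4,0,0,-1],[4.5,-19.0,0,0,-1],[6.2,-22.5,0,0,-1],[8.3,-25.9,0,0,-1],[10.6,-29.0,0,0,-1],[13.1,-32.0,0,0,-1],[15.9,-34.8,0,0,-1],[18.8,-37.4,0,0,-1],
```

```bash
python3 -m handwheel '[[[0.3,-3.9,0,0,-1],[0.9,-7.8,0,0,-1],[1.8,-11.6,0,0,-1],[3.0,-15.4,0,0,-1],[4.5,-19.0,0,0,-1],[6.2,-22.5,0,0,-1],[8.3,-25.9,0,0,-1],[10.6,-29.0,0,0,-1],[13.1,-32.0,0,0,-1],[15.9,-34.8,0,0,-1],[18.8,-37.4,0,0,-1]]]'
cat > tan.py <<'E'
from h import *
import sys
from scipy.optimize import least_squares
pts=np.array(eval(open('pts').read())); s=bot.observe(); P=np.vstack([pts,s['tcp_pos'][:2]])
open('pts','w').write(repr(P.tolist()))
c=least_squares(lambda c:np.hypot(*(P-c).T)-.05,[.5905,-.153]).x
v=s['tcp_pos'][:2]-c; th=np.arctan2(v[1],v[0]); Rm=R.from_rotvec(s['tcp_rot']).as_matrix()
vt=Rm.T@[*v,0]; al=np.degrees(np.arctan2(vt[1],vt[0]))%360
t=np.array([np.sin(th),-np.cos(th)]); r=v/np.hypot(*v)
print('c',c,'res mm',1000*(np.hypot(*(P-c).T)-.05),'tool angle',al,'turned',al-137,'Ftan',-s['force'][:2]@t,'Frad',s['force'][:2]@r,s['force'][2],'t',s['t'])
from rows import table
table(al,float(sys.argv[1]),int(sys.argv[2]))
E
echo '[[.5643,-.1955],[.54199,-.16394]]'>pts; python3 tan.py 3 8
```

```text
t: 5.75
tcp_pos: [0.5496, -0.1248, 0.2277]
tcp_rot: [3.111, 0.422, -0.001]
force: [2.8, -7.2, -3.3]
gripper_width: 0.0215
grasp_force: 30.0
c [ 0.59081785 -0.1531216 ] res mm [-0.00874974  0.01196502 -0.0085373 ] tool angle 229.88706161792027 turned 92.88706161792027 Ftan 4.321361669155184 Frad -6.341497334025465 -3.347779863530346 t 5.75
[2.0,-1.6,0,0,-1],[4.2,-3.2,0,0,-1],[6.4,-4.6,0,0,-1],[8.7,-5.9,0,0,-1],[11.0,-7.0,0,0,-1],[13.4,-8.1,0,0,-1],[15.8,-9.0,0,0,-1],[18.3,-9.8,0,0,-1],
```

```bash
python3 -m handwheel '[[[2.0,-1.6,0,0,-1],[4.2,-3.2,0,0,-1],[6.4,-4.6,0,0,-1],[8.7,-5.9,0,0,-1],[11.0,-7.0,0,0,-1]]]';python3 tan.py 3 6
```

```text
t: 6.25
tcp_pos: [0.5578, -0.1156, 0.2277]
tcp_rot: [3.111, 0.421, -0.003]
force: [1.8, -7.0, -0.8]
gripper_width: 0.0212
grasp_force: 30.0
c [ 0.5908238  -0.15313239] res mm [-0.01473508  0.01544447  0.00247282 -0.01406433] tool angle 244.02411834502982 turned 107.02411834502982 Ftan 3.2677412151472285 Frad -6.386476556326356 -0.8405065390785615 t 6.25
[2.4,-1.1,0,0,-1],[4.8,-2.0,0,0,-1],[7.3,-2.9,0,0,-1],[9.8,-3.6,0,0,-1],[12.4,-4.1,0,0,-1],[15.0,-4.6,0,0,-1],
```

```bash
python3 -m handwheel '[[[2.4,-1.1,0,0,-1],[4.8,-2.0,0,0,-1],[7.3,-2.9,0,0,-1],[9.8,-3.6,0,0,-1],[12.4,-4.1,0,0,-1]]]';python3 tan.py 3 6
```

```text
t: 6.75
tcp_pos: [0.5681, -0.1086, 0.2277]
tcp_rot: [3.111, 0.421, -0.005]
force: [-0.7, -6.8, 0.2]
gripper_width: 0.0209
grasp_force: 30.0
c [ 0.59082184 -0.15312438] res mm [-0.00898785  0.01525972 -0.00367576 -0.0213698   0.01548028] tool angle 258.3877726840276 turned 121.3877726840276 Ftan 3.6965008876362853 Frad -5.799373566292891 0.16799155715894937 t 6.75
[2.6,-0.5,0,0,-1],[5.2,-0.8,0,0,-1],[7.8,-1.0,0,0,-1],[10.4,-1.0,0,0,-1],[13.0,-0.9,0,0,-1],[15.6,-0.7,0,0,-1],
```

```bash
python3 -m handwheel '[[[2.6,-0.5,0,0,-1],[5.2,-0.8,0,0,-1],[7.8,-1.0,0,0,-1],[10.4,-1.0,0,0,-1],[13.0,-0.9,0,0,-1]]]';python3 tan.py 3 6
```

```text
t: 7.25
tcp_pos: [0.58, -0.1043, 0.2276]
tcp_rot: [3.111, 0.421, -0.006]
force: [-1.2, -5.9, 1.8]
gripper_width: 0.0211
grasp_force: 30.0
c [ 0.5908228 -0.1531102] res mm [ 0.00354561  0.01926908 -0.0109019  -0.0313706   0.00328389  0.03477576] tool angle 272.85481897443725 turned 135.85481897443725 Ftan 2.4318115269890823 Frad -5.550398048085333 1.819765347306989 t 7.25
[2.6,0.2,0,0,-1],[5.2,0.5,0,0,-1],[7.8,1.0,0,0,-1],[10.3,1.6,0,0,-1],[12.8,2.3,0,0,-1],[15.3,3.2,0,0,-1],
```

```bash
python3 -m handwheel '[[[2.6,0.2,0,0,-1],[5.2,0.5,0,0,-1],[7.8,1.0,0,0,-1],[10.3,1.6,0,0,-1],[12.8,2.3,0,0,-1]]]';python3 tan.py 3 6
```

```text
t: 7.75
tcp_pos: [0.5925, -0.103, 0.2276]
tcp_rot: [3.111, 0.421, -0.008]
force: [-2.9, -5.9, 4.0]
gripper_width: 0.0211
grasp_force: 30.0
c [ 0.59083252 -0.15308534] res mm [ 0.02977602  0.03414778 -0.01693214 -0.04357857 -0.01443807  0.01262589
  0.0754655 ] tool angle 287.30533410563413 turned 150.30533410563413 Ftan 2.730316505748243 Frad -5.955347444524286 3.9669119890917193 t 7.75
[2.5,0.8,0,0,-1],[4.9,1.8,0,0,-1],[7.3,2.9,0,0,-1],[9.6,4.1,0,0,-1],[11.8,5.5,0,0,-1],[14.0,6.9,0,0,-1],
```

```bash
python3 -m handwheel '[[[2.5,0.8,0,0,-1],[4.9,1.8,0,0,-1],[7.3,2.9,0,0,-1],[9.6,4.1,0,0,-1],[11.8,5.5,0,0,-1]]]';python3 tan.py 3 6
```

```text
t: 8.25
tcp_pos: [0.605, -0.105, 0.2276]
tcp_rot: [3.111, 0.421, -0.009]
force: [-5.6, -4.6, 5.4]
gripper_width: 0.021
grasp_force: 30.0
c [ 0.59085134 -0.15306052] res mm [ 0.06079348  0.05790148 -0.01542152 -0.04972428 -0.02797724 -0.00749809
  0.05004214  0.09619102] tool angle 301.7707392386194 turned 164.7707392386194 Ftan 4.114741352954686 Frad -6.0213090952886255 5.378410245160232 t 8.25
[2.2,1.4,0,0,-1],[4.3,3.0,0,0,-1],[6.3,4.6,0,0,-1],[8.3,6.4,0,0,-1],[10.1,8.3,0,0,-1],[11.8,10.2,0,0,-1],
```

```bash
python3 -m handwheel '[[[2.2,1.4,0,0,-1],[4.3,3.0,0,0,-1],[6.3,4.6,0,0,-1],[8.3,6.4,0,0,-1]]]';python3 tan.py 3 6
```

```text
t: 8.65
tcp_pos: [0.6142, -0.1086, 0.2276]
tcp_rot: [3.112, 0.421, -0.011]
force: [-7.1, -4.2, 6.2]
gripper_width: 0.021
grasp_force: 30.0
c [ 0.59087979 -0.15303531] res mm [ 0.0972592   0.09115424 -0.00615799 -0.04976246 -0.03746162 -0.02589181
  0.02391743  0.06398815  0.13133576] tool angle 313.09478658935404 turned 176.09478658935404 Ftan 4.377167288088147 Frad -7.008000763054677 6.195144332318257 t 8.65
[1.9,1.8,0,0,-1],[3.6,3.8,0,0,-1],[5.3,5.8,0,0,-1],[6.8,7.9,0,0,-1],[8.3,10.1,0,0,-1],[9.6,12.3,0,0,-1],
```

```bash
python3 -m handwheel '[[[1.8,1.9,-0.2,0,-1],[3.4,4.0,-0.4,0,-1],[5.0,6.1,-0.4,0,-1],[6.5,8.3,-0.4,0,-1]]]';python3 tan.py 3 6
```

```text
t: 9.05
tcp_pos: [0.6219, -0.1136, 0.2276]
tcp_rot: [-3.112, -0.423, 0.014]
force: [-9.1, -1.5, 6.1]
gripper_width: 0.0214
grasp_force: 30.0
c [ 0.59091411 -0.15301416] res mm [ 0.13339697  0.12926105  0.01028022 -0.04282836 -0.04061513 -0.03900363
  0.00169021  0.0340493   0.09667241  0.1546493 ] tool angle 323.58945338449735 turned 186.58945338449735 Ftan 6.283926871823832 Frad -6.811065962963872 6.109950062371743 t 9.05
[1.5,2.1,0,0,-1],[2.9,4.4,0,0,-1],[4.1,6.7,0,0,-1],[5.3,9.0,0,0,-1],[6.3,11.4,0,0,-1],[7.2,13.9,0,0,-1],
```

```bash
python3 -m handwheel '[[[1.5,2.1,0,0,-1],[2.9,4.4,0,0,-1]]]';python3 tan.py 3 6;python3 -m handwheel '[[[0.7,1,0,0,-1]]]';python3 tan.py 3 1
```

```text
t: 9.25
tcp_pos: [0.6255, -0.1166, 0.2276]
tcp_rot: [-3.112, -0.423, 0.015]
force: [-11.7, -1.1, 6.5]
gripper_width: 0.0213
grasp_force: 30.0
c [ 0.59095224 -0.15299518] res mm [ 0.16972548  0.17060803  0.03110589 -0.03171989 -0.04007237 -0.04913723
 -0.01846715  0.00513858  0.06217373  0.11618551  0.18998007] tool angle 328.9897669427621 turned 191.98976694276212 Ftan 7.714848763712451 Frad -8.814801323033752 6.514794210959128 t 9.25
[1.3,2.3,0,0,-1],[2.5,4.6,0,0,-1],[3.5,7.0,0,0,-1],[4.4,9.5,0,0,-1],[5.2,12.0,0,0,-1],[5.9,14.5,0,0,-1],
t: 9.35
tcp_pos: [0.6263, -0.1174, 0.2276]
tcp_rot: [-3.112, -0.423, 0.016]
force: [-11.6, -0.4, 7.0]
gripper_width: 0.021
grasp_force: 30.0
c [ 0.59097463 -0.15298472] res mm [ 0.19048884  0.19474196  0.04373061 -0.02467302 -0.03913291 -0.05440984
 -0.02961268 -0.01117822  0.04252189  0.09413514  0.16697664  0.13113844] tool angle 330.3105336236939 turned 193.3105336236939 Ftan 7.942930344859349 Frad -8.46056176345379 7.001608239112006 t 9.35
[1.2,2.3,0,0,-1],
```

```bash
python3 -m handwheel '[[[0,0,0,0,-0.3],[0,0,0,0,0.2],[0,0,0,0,1],[0,0,0,0,1],[0,0,0,0,1],[0,0,0,0,1],[0,0,0,0,1],[0,0,-30,0,1],[0,0,-70,0,1],[0,0,-100,0,1],[-40,0,-100,0,1],[-90,0,-100,0,1],[-130,0,-100,0,1],[-150,0,-100,0,1],[-150,0,-100,0,1],[-150,0,-100,0,1]]]'
python3 - <<'E'
from h import *
p,im,d=snap("side","s2.png"); pt,it,dt=snap("top","t2.png"); pw,iw,dw=snap("wrist","w2.png")
a=cv2.resize(im[150:260,210:440],None,fx=3,fy=3); b=cv2.resize(it[140:290,210:440],None,fx=2,fy=2)
b=cv2.copyMakeBorder(b[:270],0,0,0,690-460,0); cv2.imwrite('pics/c2.png',np.vstack([a,b])[...,::-1])
h=cv2.cvtColor(it,cv2.COLOR_RGB2HSV); m=((h[...,0]<8)|(h[...,0]>172))&(h[...,1]>140)&(h[...,2]>60); m[:, :380]=0; m[:,450:]=0; m[:185]=0
q=np.argwhere(m)[:,::-1]; print(len(q)); k=onplane(pt,q.mean(0),.247)[:2] if len(q) else 0; print(k)
E
```

```text
t: 10.95
tcp_pos: [0.4866, -0.1573, 0.3285]
tcp_rot: [3.113, 0.424, 0.002]
force: [0.5, 0.4, 0.3]
gripper_width: 0.0883
grasp_force: 0.0
42
[ 0.62207361 -0.11899521]
```

View pics/c2.png

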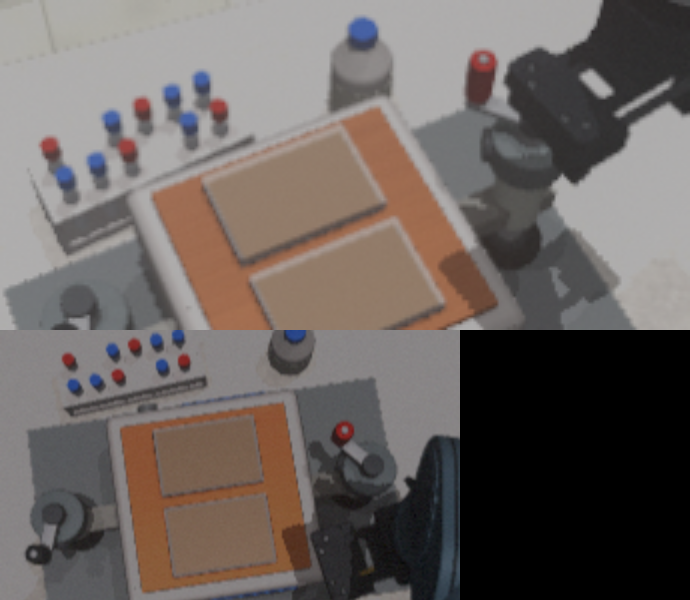

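The crank stayed at about 192° of turn after release. The foot, rack, bottle and black jack look right: the foot is on the mat and the others are unmoved. One last check of foot height from the saved depth images.

Run:
```python
from h import *
p=bot.camera_params("side")
for fn in("side0","s2"):
    im=cv2.imread(f'pics/{fn}.png'); d=np.load(f'pics/{fn}.png.npy'); A=[]
    for v in range(200,260):
        for u in range(350,410):
            o,r=ray(p,(u,v)); q=o+r*d[v,u]; rr=np.hypot(q[0]-.590,q[1]+.1528)
            if rr<.031 and q[2]<.05 and d[v,u]>0: A.append((rr,q[2]))
    A=np.array(A); m=A[:,0]>.022; print(fn,m.sum(),np.round(np.percentile(A[m,1],[10,30,50,70,90])*1000,1), np.histogram(A[m,1]*1000,np.arange(0,50,4))[0])
print(bot.observe()['t'])
```

```text
side0 133 [ 4.5 23.2 26.  27.3 28.7] [ 9 24  1  0  1  7 64 27  0  0  0  0]
s2 102 [ 8.8 13.9 15.  15.8 17.1] [ 0  9  9 57 27  0  0  0  0  0  0  0]
11.1
```

```bash
python3 -c "
from bench import bot
print(bot.finish_job())"
```

```text
the job is handed in; nothing more can be done
None
```

I cranked the red-knobbed jack clockwise about 192° until the load at the knob rose from about 3.5 N to 8 N. Its foot is now down on the mat, the crank is released and the arm is clear. The black-knobbed jack, bottle and rack were left alone, and I handed the job in at about 11 s.

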